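# Rebuild a kitchen mixer's gear drive

## Task

Rebuild the mixer's drive at the repair table. First put the ball bearing into the bore of the square housing and press it down, against its stiff fit, until it is fully home and flush with the housing's top; then build up the spindle in this order, each part down on the one below: large gear, steel sleeve, small gear, both gears with the hub upwards. Leave the screw tub, the screwdriver and the grease jar where they are.

Things in the scene. Friction and masses are not known exactly. Their poses are not given: they have to be found in the camera images.
- housing: Square aluminium block 100 x 100 x 24 mm, fixed. Origin: centre of underside; z up. Chamfered 50 mm bore in the middle of its top. The bearing drops in freely until 4 to 6 mm proud, on the dark disc seen in the bore; pressing it (e.g. shut fingertips across its middle) meets a steady 8 N or so until it stops dead at the shoulder, flush (its origin 8 mm above this one), and stays there.
- spindle: Round grey base, 92 mm diameter, 20 mm high, fixed; on it a steel land (40 mm diameter, top at 24 mm) and an upright 12 mm spindle, tip at 106 mm, tapered to 6 mm over its last 8 mm. Origin: centre of underside, on the axis; z up. When built, the undersides of large gear, sleeve, small gear are 24, 52, 72 mm above the origin.
- bearing: Ball bearing: polished steel ring 47 mm outside diameter, 16 mm high, with a dark seal between its two races and a 20 mm hole. Lies flat. Origin: centre of the underside; z up.
- large_gear: Large white plastic gear lying flat, hub up: toothed disc 76 mm in diameter, 12 mm thick, with a plain round hub 36 mm in diameter on top of it, 28 mm high in all; 18 mm hole right through. Grip it by the hub. Origin: centre of the underside; z up.
- small_gear: Small white plastic gear lying flat, hub up: toothed disc 52 mm in diameter, 10 mm thick, with a plain round hub 30 mm in diameter on top of it, 24 mm high in all; 18 mm hole right through. Grip it by the hub. Origin: centre of the underside; z up.
- sleeve: Plain steel spacer sleeve standing on end: 32 mm outside diameter, 20 mm high, 18 mm hole right through. Origin: centre of the underside; z up.
- tub: Bystander: clear round open tub with screws in it, 90 mm across the rim, 45 mm high. Origin: centre of the underside.
- screwdriver: Bystander: screwdriver 180 mm long lying on the table along its x axis.
- jar: Bystander: small closed grease jar, 44 mm in diameter, 55 mm high. Origin: centre of the underside.

How it is judged:
By the outcome, as a careful person would: the job done as asked, in the order asked, and still so for the second after the job is handed in, with the robot touching nothing.
It also fails if it takes over 120 s, if anything falls off the work surface, if the arm or the gripper's body presses on something with over 40 N, if the wrist force passes 120 N, or if a joint passes its speed limit or range.

## Robot

A 6-joint arm with a two-finger parallel gripper is mounted at the origin on the work surface. World frame = base frame: x ahead of the robot, y to its left, z up, the work surface at z = 0. Lengths are in mm, angles in rad, forces in N, time in s.
With the tool pointing down it reaches from about 350 to 975 mm from the base axis. Payload 7.1 kg.
Tool frame: the origin (TCP) lies midway between the tips of the shut fingers; the grasp point (between the pads) lies 19 mm behind it (ctrl.grip_depth is the distance from the TCP to the grasp point, in mm); z points along the fingers, y is the line along which they close (so a half turn about z gives the same grasp; the last joint's range is limited). The gripper opens to 88 mm and grips with 3 to 60 N. Pads are 20 mm wide; open, the fingers measure 115 mm over their backs; the gripper's body (75 mm by 178 mm) begins 61 mm behind the grasp point.
Start: joints at [1.117, 0.423, 1.63, -0, 1.089, -0.019], TCP at [263.236, 566.844, 222.675] pointing down, gripper open.
Joint ranges: [-3, 3], [-0.9, 2.11], [0.09, 2.58], [-1.31, 4.45], [0.11, 2.69], [-2.54, 2.54]. Speed limits (rad/s): [2.39, 2.39, 3.01, 3.14, 3.14, 3.14].

## Interface

Orientations are given as a rotation vector (axis times angle).
In Python, from workcell import get_obs, vision, ctrl gives the robot as it stands.
- The arm moves only by the tool step_arm, never from a script. Its argument "plan" is a list of rows, each a list of 7 numbers: the opening, from -1 (shut) to 1 (fully open), then the shift along the tool's x, y, z as a fraction of full scale, then the turn, a rotation vector about the tool's x, y, z as a fraction of full scale. In form: [[fingers, dx, dy, dz, wx, wy, wz], ...]. A call has 1 to 20 rows; each row shifts and turns the commanded pose from where the row before left it, along the tool's axes as they then stand; what a row does not reach is not made up. Full scale, the value 1, is 50 mm for a shift and 0.12 rad for a turn. A row lasts 1/8 s, in which the tool goes at most 62.5 mm and 10.7 degrees, less where a joint would pass 70% of its speed; a pose out of reach is approached as far as the arm can. A call with a number of a shift or a turn outside -1 to 1 is refused whole. A call with a gripper value outside its range is refused whole. The fingers move at their own pace and stop on an object; the grip force is fixed at half the most. Time passes only in rows, so rows that do not move let the fingers close. It gives the time, the measured TCP pose, the force, the opening and the grip force at its end, in the units of the state.
- get_obs(): the state, without advancing time (a new reading comes with each control period).
- vision.get_image(name): name is "scene" or "top"; returns a dict with "pixels" (400x640x3 uint8, red, green, blue), "depth" (400x640 float32, mm along the optical axis (not along the pixel's ray), 0 where there is no reading), "fx", "fy", "cx", "cy" (pixels), "k1" (the pictures are not rectified: a ray, as slopes to the right and down, at radius r is drawn at 1 + k1 r^2 times it, then the intrinsics apply), "T" (4x4, takes a point from camera to world coordinates). Camera axes: x right, y down, z forward; pixel columns grow to the right and rows downward; lengths in mm; the calibration is good to about 2 mm. A picture is of the moment at which its call begins.
- ctrl.close_job(): hands the job in; it is judged then, once.
The state is a dict: "t": time; "qpos": joint angles; "qvel": joint speeds; "joint_torque": joint torques, N m; "ee_pos": TCP position; "orientation": TCP orientation; "ft_force": force on the tool from outside, world axes, zero at the start; "moment": the same for the moment, N m; "width": finger opening in mm; "grasp_force": force on a finger pad.
Only numpy, scipy, OpenCV 4.12 (cv2) and the standard library are available. Lean on these libraries where they do the work, as an engineer would, in place of code of your own. Each camera call takes 0.05 s, during which the arm holds its last target. There are 200 camera calls.

## Working session

There is one attempt and no reset: what is moved stays moved. The work goes in short steps, Python scripts to look and compute and a tool call to move; the robot and the scene stay as the last step left them, time stands still between calls to the robot, and variables do not carry over. Pictures are saved under pics/ and viewed, at most 14 in all, crops included, and the job is handed in when it is done.

Besides the shell and the picture viewer there is one more tool, called after "Call:" by a JSON object that holds its "method" and its "body", one argument or row to a line. step_arm: Moves the arm, as the interface text tells. Its arguments: {"type":"object","properties":{"plan":{"type":"array","items":{"type":"array","items":{"type":"number","minimum":-1,"maximum":1}}}},"required":["plan"]}

```bash
mkdir -p pics
cat > h.py <<'E'
import numpy as np,cv2
from workcell import get_obs,vision,ctrl
def grab(n):
    im=vision.get_image(n);np.savez('/tmp/'+n,**im);return im
def load(n): return dict(np.load('/tmp/'+n+'.npz'))
def world(im):
    h,w=im['depth'].shape
    v,u=np.mgrid[0:h,0:w].astype(float)
    x=(u-im['cx'])/im['fx'];y=(v-im['cy'])/im['fy'];rd=np.hypot(x,y);r=rd.copy()
    for _ in range(10): r=rd/(1+im['k1']*r*r)
    s=1/(1+im['k1']*r*r);d=im['depth']
    P=np.stack([x*s*d,y*s*d,d],-1)
    T=im['T'];return P@T[:3,:3].T+T[:3,3]
E
python3 - <<'E'
from h import *
for n in('scene','top'):
    im=grab(n);cv2.imwrite(f'pics/{n}0.png',im['pixels'][:,:,::-1]);print(n,im['T'].round(2).tolist(),im['fx'],im['k1'])
o=get_obs();print({k:np.round(v,3).tolist() for k,v in o.items()}, ctrl.grip_depth)
E
```

```text
scene [[0.57, 0.48, -0.67, 1408.05], [0.82, -0.32, 0.47, -537.68], [0.01, -0.81, -0.58, 709.94], [0.0, 0.0, 0.0, 1.0]] 496.87067812507206 -0.0003132760002215002
top [[-0.03, -0.98, 0.2, 412.23], [-1.0, 0.02, -0.01, 10.73], [0.01, -0.2, -0.98, 936.8], [0.0, 0.0, 0.0, 1.0]] 361.4213070478447 0.002840392398888938
{'t': 0.1, 'qpos': [1.117, 0.424, 1.631, -0.0, 1.089, -0.019], 'qvel': [0.001, -0.003, -0.001, 0.0, 0.0, -0.002], 'joint_torque': [-0.001, -54.561, -27.432, 0.065, 0.019, -0.0], 'ee_pos': [263.036, 566.405, 221.974], 'orientation': [-0.678, -3.067, 0.002], 'ft_force': [0.011, 0.956, -0.175], 'moment': [0.042, 0.027, 0.037], 'grasp_force': 0.0, 'width': 87.887} 18.700000000000003
```

View pics/scene0.png

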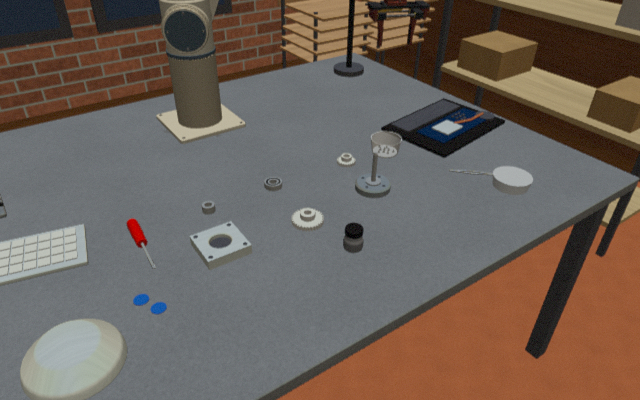

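View pics/top0.png

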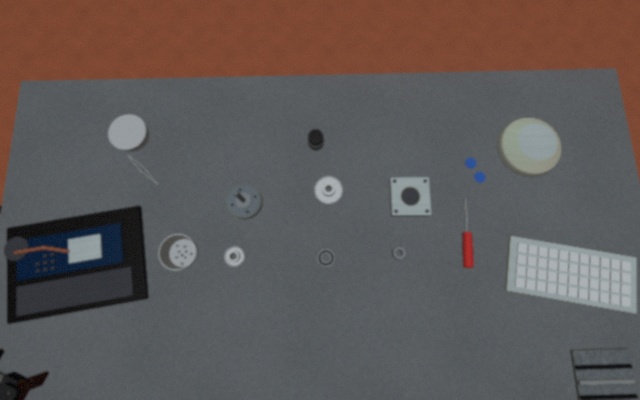

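The scene picture shows the housing (220,242), large gear (307,216), bearing (273,183), sleeve (208,207), small gear (346,159) and spindle (373,185), with the tub (385,145) behind it. In the top picture they are at housing (411,196), large gear (328,189), bearing (326,257), sleeve (399,253), small gear (234,256), spindle (243,201), tub (178,252) and jar (316,139).

```bash
cat > m.py <<'E'
from h import *
from scipy.optimize import least_squares
seeds={'top':dict(housing=(411,196),large=(328,189),bearing=(326,257),sleeve=(399,253),small=(234,256),spindle=(243,201),jar=(316,139),tub=(178,252))}
R=dict(housing=75,large=45,bearing=32,sleeve=25,small=36,spindle=55,jar=35,tub=55)
bands=dict(housing=[(18,30)],large=[(6,18),(22,34)],bearing=[(10,22)],sleeve=[(14,26)],small=[(5,15),(18,30)],spindle=[(15,30),(60,110)],jar=[(45,65)],tub=[(35,55)])
P={n:world(load(n)) for n in('top','scene')}
t=P['top'];s=t[300:330,200:400].reshape(-1,3);print('table',np.median(s[:,2]),s[:,2].std())
for k,(u,v) in seeds['top'].items():
    c0=t[v-3:v+4,u-3:u+4].reshape(-1,3)
    c0=np.median(c0,0)
    for n in P:
        Q=P[n].reshape(-1,3);c=c0[:2].copy()
        for lo,hi in bands[k]:
            c=c0[:2].copy()
            for _ in range(3):
                q=Q[(np.hypot(*(Q[:,:2]-c).T)<R[k])&(Q[:,2]>lo)&(Q[:,2]<hi)]
                if len(q)<5:break
                (c,sz,a)=cv2.minAreaRect(q[:,:2].astype(np.float32)) if k=='housing' else (*cv2.minEnclosingCircle(q[:,:2].astype(np.float32)),0); c=np.array(c)
            if len(q)>=5: print(k,n,(lo,hi),len(q),'fit',c.round(1),np.round(sz,1),round(a,1),'mean',q.mean(0).round(1))
E
python3 m.py
```

```text
table -1.5788610038956676 60.46781902872585
housing top (18, 30) 1200 fit [ 606.3 -226. ] [100.9 101.1] 88.5 mean [ 606.3 -225.6   22.5]
housing scene (18, 30) 1293 fit [ 609.  -226.2] [101.5 105. ] 88.7 mean [ 612.1 -228.2   24.8]
large top (6, 18) 453 fit [630.6 -13.6] 38.2 0 mean [629.  -13.3  10.3]
large top (22, 34) 110 fit [630.6 -13.4] 18.0 0 mean [629.7 -13.8  25.8]
large scene (6, 18) 390 fit [632.5 -15.3] 39.8 0 mean [641.3 -20.8  12.5]
large scene (22, 34) 130 fit [633.4 -14.3] 19.2 0 mean [634.3 -15.9  27.5]
bearing top (10, 22) 217 fit [454.   -2.5] 23.1 0 mean [453.3  -2.3  14.2]
bearing scene (10, 22) 156 fit [454.7  -3.1] 24.9 0 mean [457.9  -4.4  16. ]
sleeve top (14, 26) 87 fit [ 461.1 -187.4] 15.7 0 mean [ 461.3 -187.    18.1]
sleeve scene (14, 26) 96 fit [ 463.1 -189.7] 17.7 0 mean [ 464.6 -188.6   19.3]
small top (5, 15) 183 fit [463.1 229.5] 26.1 0 mean [462.4 227.9   8.3]
small top (18, 30) 78 fit [463.5 229.2] 14.5 0 mean [463.7 228.9  21.9]
small scene (5, 15) 113 fit [461.1 227.5] 31.5 0 mean [472.1 222.5  10.6]
small scene (18, 30) 59 fit [467.  227.7] 15.5 0 mean [467.1 227.3  23. ]
spindle top (15, 30) 842 fit [605.1 206.3] 45.5 0 mean [603.6 205.1  18.7]
spindle top (60, 110) 39 fit [603.4 205.8] 5.6 0 mean [602.9 204.9  88.4]
spindle scene (15, 30) 538 fit [609.8 205.1] 47.7 0 mean [614.2 199.7  21.1]
spindle scene (60, 110) 81 fit [610.5 204.5] 7.5 0 mean [609.6 204.1  84.1]
jar top (45, 65) 187 fit [763.1  16.5] 20.4 0 mean [763.   16.6  52.6]
jar scene (45, 65) 231 fit [767.2  15.1] 21.0 0 mean [769.7  12.7  54.3]
tub top (35, 55) 228 fit [476.3 362.2] 45.3 0 mean [477.4 369.8  41.2]
tub scene (35, 55) 235 fit [477.2 360.1] 48.2 0 mean [478.8 362.   41.5]
```

Call:
{"method": "step_arm", "body": {
  "plan": [
    [1, 0, 0, 0, 0, 0, -0.91],
    [1, 0, 0, 0, 0, 0, -0.91],
    [1, 0, 0, 0, 0, 0, -0.91],
    [1, 0, 0, 0, 0, 0, -0.91],
    [1, -0.25, -0.76, 0, 0, 0, 0],
    [1, -0.25, -0.76, 0, 0, 0, 0],
    [1, -0.25, -0.76, 0, 0, 0, 0],
    [1, -0.25, -0.76, 0, 0, 0, 0],
    [1, -0.25, -0.76, 0, 0, 0, 0],
    [1, -0.25, -0.76, 0, 0, 0, 0],
    [1, -0.25, -0.76, 0, 0, 0, 0],
    [1, -0.25, -0.76, 0, 0, 0, 0],
    [1, -0.25, -0.76, 0, 0, 0, 0],
    [1, -0.25, -0.76, 0.2, 0, 0, 0],
    [1, -0.25, -0.76, 0.4, 0, 0, 0],
    [1, -0.25, -0.76, 0.4, 0, 0, 0],
    [1, -0.25, -0.76, 0.4, 0, 0, 0],
    [1, -0.25, -0.76, 0.4, 0, 0, 0],
    [1, -0.25, -0.74, 0.2, 0, 0, 0],
    [1, 0, 0, 0, 0, 0, 0]
  ]
}}

```text
t: 2.6
ee_pos: [451.9, -3.5, 121.9]
orientation: [-0.002, -3.14, 0.0]
ft_force: [-0.4, -0.3, 0.5]
width: 88.0
grasp_force: 0.0
```

```bash
cat > go.py <<'E'
import sys
from h import *
from scipy.spatial.transform import Rotation as Ro
o=get_obs();R=Ro.from_rotvec(o['orientation']).as_matrix();p=o['ee_pos']
t=np.array(eval(sys.argv[1])) if len(sys.argv)>1 else p
print('t',round(o['t'],2),'p',np.round(p,2),'F',np.round(o['ft_force'],1),'w',round(o['width'],2),'g',round(o['grasp_force'],1),'q',np.round(o['qpos'],2))
print('heading',np.degrees(np.arctan2(R[1,1],R[0,1])).round(2),'tilt z',R[:,2].round(4))
print('units',(R.T@(t-p)/50).round(3))
E
python3 go.py 454.3,-2.5,4
```

```text
t 2.6 p [451.92  -3.5  121.86] F [-0.4 -0.3  0.5] w 87.98 g 0.0 q [-0.03  0.34  2.07 -0.    0.73 -1.6 ]
heading 89.91 tilt z [-0.0014 -0.     -1.    ]
units [-0.051  0.02   2.357]
```

Call:
{"method": "step_arm", "body": {
  "plan": [
    [1, -0.05, 0.02, 0.6, 0, 0, 0],
    [1, 0, 0, 0.6, 0, 0, 0],
    [1, 0, 0, 0.6, 0, 0, 0],
    [1, 0, 0, 0.56, 0, 0, 0],
    [-1, 0, 0, 0, 0, 0, 0],
    [-1, 0, 0, 0, 0, 0, 0],
    [-1, 0, 0, 0, 0, 0, 0],
    [-1, 0, 0, 0, 0, 0, 0],
    [-1, 0, 0, 0, 0, 0, 0],
    [-1, 0, 0, 0, 0, 0, 0]
  ]
}}

```text
t: 3.85
ee_pos: [454.9, -0.7, 5.4]
orientation: [-0.003, 3.14, 0.0]
ft_force: [-0.9, 1.1, 7.2]
width: 46.2
grasp_force: 30.0
```

```bash
python3 go.py 454.3,-2.5,4
```

```text
t 3.85 p [454.91  -0.74   5.38] F [-0.9  1.1  7.2] w 46.2 g 30.0 q [-0.03  0.58  2.1   0.    0.46 -1.6 ]
heading 90.09 tilt z [ 1.3e-03  1.0e-04 -1.0e+00]
units [ 0.012 -0.035  0.028]
```

Call:
{"method": "step_arm", "body": {
  "plan": [
    [0.5, 0, 0, 0, 0, 0, 0],
    [0.5, 0, 0, 0, 0, 0, 0],
    [0.5, 0, 0, 0, 0, 0, 1],
    [0.5, 0, 0, 0, 0, 0, 1],
    [0.5, 0, 0, 0, 0, 0, 1],
    [0.5, 0, 0, 0, 0, 0, 1],
    [0.5, 0, 0, 0, 0, 0, 1],
    [0.5, 0, 0, 0, 0, 0, 1],
    [0.5, 0, 0, 0, 0, 0, 1],
    [0.5, 0, 0, 0, 0, 0, 1],
    [0.5, 0, 0, 0, 0, 0, 1],
    [0.5, 0, 0, 0, 0, 0, 1],
    [0.5, 0, 0, 0, 0, 0, 1],
    [0.5, 0, 0, 0, 0, 0, 1],
    [0.5, 0, 0, 0, 0, 0, 1],
    [0.5, 0, 0, 0, 0, 0, 0.09]
  ]
}}

```text
t: 5.85
ee_pos: [454.3, -0.8, 4.6]
orientation: [-2.219, -2.224, 0.0]
ft_force: [-1.0, 0.1, -0.4]
width: 65.5
grasp_force: 0.0
```

Call:
{"method": "step_arm", "body": {
  "plan": [
    [-1, 0, 0, 0, 0, 0, 0],
    [-1, 0, 0, 0, 0, 0, 0],
    [-1, 0, 0, 0, 0, 0, 0],
    [-1, 0, 0, 0, 0, 0, 0],
    [-1, 0, 0, 0, 0, 0, 0]
  ]
}}

```text
t: 6.48
ee_pos: [454.4, -0.8, 4.7]
orientation: [2.219, 2.224, 0.0]
ft_force: [-0.1, -0.7, -0.8]
width: 45.7
grasp_force: 30.0
```

```bash
python3 go.py
python3 - <<'E'
from h import *
for n in('scene','top'):grab(n)
a=load('scene')['pixels'][120:280,180:420];b=load('top')['pixels'][150:310,220:460]
cv2.imwrite('pics/c1.png',cv2.resize(np.vstack([a,b]),None,fx=1.8,fy=1.8)[:,:,::-1])
E
python3 m.py|grep -E 'bearing|housing|table|spind'; python3 go.py
```

```text
t 6.47 p [454.4   -0.77   4.67] F [-0.1 -0.7 -0.8] w 45.71 g 30.0 q [-0.03  0.58  2.1  -0.    0.46 -0.03]
heading 0.13 tilt z [ 0. -0. -1.]
units [0. 0. 0.]
table 642.6459836932441 309.1657955223246
housing top (18, 30) 1197 fit [ 606.7 -225.4] [100.4 100.8] 89.5 mean [ 606.4 -225.4   22.3]
housing scene (18, 30) 1298 fit [ 606.8 -226.6] [100.8 107.5] 88.8 mean [ 612.5 -228.5   24.9]
bearing scene (10, 22) 112 fit [451.6 -12.6] 28.5 0 mean [449.8 -12.1  16. ]
spindle top (15, 30) 838 fit [604.8 206.5] 45.6 0 mean [603.5 205.2  18.7]
spindle top (60, 110) 40 fit [603.9 206. ] 5.6 0 mean [602.8 205.   87.6]
spindle scene (15, 30) 533 fit [608.3 204.2] 47.2 0 mean [614.1 200.   21. ]
spindle scene (60, 110) 79 fit [610.2 205.9] 7.9 0 mean [609.9 203.8  84.9]
t 6.58 p [454.39  -0.76   4.68] F [-0.1 -1.1  0.4] w 45.77 g 30.0 q [-0.03  0.58  2.1   0.    0.46 -0.03]
heading 0.12 tilt z [ 0.  0. -1.]
units [0. 0. 0.]
```

View pics/c1.png

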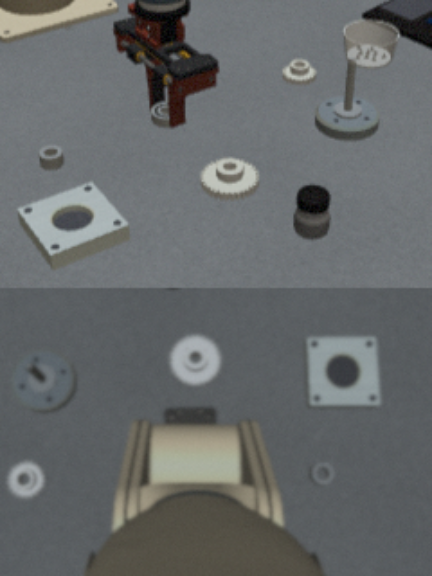

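The picture shows the fingers closed along x on the bearing (scene crop, 168,110), and the arm hides it from the top camera. I'll release the centred bearing and step aside to find the camera's offset from the robot frame.

Call:
{"method": "step_arm", "body": {
  "plan": [
    [0.5, 0, 0, 0, 0, 0, 0],
    [0.5, 0, 0, 0, 0, 0, 0],
    [0.5, 0, 0, -1, 0, 0, 0],
    [0.5, 0, 0, -1, 0, 0, 0],
    [0.5, 1, 0, -0.4, 0, 0, 0],
    [0.5, 1, 0, 0, 0, 0, 0],
    [0.5, 1, 0, 0, 0, 0, 0],
    [0.5, 1, 0, 0, 0, 0, 0],
    [0.5, 1, 0, 0, 0, 0, 0],
    [0.5, 0, 0, 0, 0, 0, 0]
  ]
}}

```text
t: 7.82
ee_pos: [453.9, 252.0, 124.8]
orientation: [2.215, 2.228, 0.002]
ft_force: [0.9, -1.1, 0.9]
width: 65.7
grasp_force: 0.0
```

```bash
python3 go.py 454.4,-0.8,4.5
python3 - <<'E'
from h import *
for n in('scene','top'):grab(n)
E
python3 m.py|grep -E 'bearing|housing|table|spind'
```

```text
t 7.83 p [453.93 252.05 124.77] F [ 0.9 -1.1  0.9] w 65.65 g 0.0 q [0.48 0.41 1.93 0.   0.8  0.48]
heading 0.35 tilt z [ 1.e-03  8.e-04 -1.e+00]
units [-5.059 -0.024  2.402]
table -1.406972784405582 133.8004070323073
housing top (18, 30) 1198 fit [ 606.3 -225.6] [100.5 101.1] 88.9 mean [ 606.2 -225.5   22.4]
housing scene (18, 30) 1302 fit [ 608.1 -226.2] [102.4 104.8] 89.2 mean [ 612.5 -228.7   24.9]
bearing top (10, 22) 219 fit [452.6  -2.5] 23.2 0 mean [452.9  -2.7  14.1]
bearing scene (10, 22) 166 fit [456.6  -3.4] 25.6 0 mean [457.5  -5.4  15.9]
spindle top (15, 30) 831 fit [605.4 205.6] 45.6 0 mean [604.  205.   18.7]
spindle top (60, 110) 40 fit [603.4 205.8] 5.5 0 mean [602.9 204.9  88.9]
spindle scene (15, 30) 528 fit [607.6 205.1] 46.8 0 mean [614.1 200.2  21.2]
spindle scene (60, 110) 79 fit [608.2 205.9] 8.2 0 mean [609.7 204.   84.8]
```

Call:
{"method": "step_arm", "body": {
  "plan": [
    [0.5, -1, 0, 0, 0, 0, 0],
    [0.5, -1, 0, 0, 0, 0, 0],
    [0.5, -1, 0, 0, 0, 0, 0],
    [0.5, -1, 0, 0, 0, 0, 0],
    [0.5, -1, 0, 0, 0, 0, 0],
    [0.5, 0, 0, 0.8, 0, 0, 0],
    [0.5, 0, 0, 0.8, 0, 0, 0],
    [0.5, 0, 0, 0.7, 0, 0, 0],
    [0.5, 0, 0, 0, 0, 0, 0],
    [-1, 0, 0, 0, 0, 0, 0],
    [-1, 0, 0, 0, 0, 0, 0],
    [-1, 0, 0, 0, 0, 0, 0],
    [-1, 0, 0, 0, 0, 0, 0],
    [-1, 0, 0, -0.6, 0, 0, 0],
    [-1, 0, 0, -0.8, 0, 0, 0],
    [-1, 0, 0, 0, 0, 0, 0]
  ]
}}

```text
t: 9.93
ee_pos: [456.5, -0.7, 82.4]
orientation: [2.216, 2.221, 0.007]
ft_force: [-0.0, -0.5, -0.8]
width: 45.3
grasp_force: 30.0
```

```bash
python3 go.py 607.6,-223.7,50
```

```text
t 9.93 p [456.52  -0.72  82.41] F [-0.  -0.5 -0.8] w 45.33 g 30.0 q [-0.03  0.42  2.09 -0.    0.63 -0.03]
heading 0.13 tilt z [ 6.3e-03 -2.0e-04 -1.0e+00]
units [-4.466  3.007  0.668]
```

Call:
{"method": "step_arm", "body": {
  "plan": [
    [-1, -0.64, 0.44, 0, 0, 0, 0],
    [-1, -0.64, 0.44, 0, 0, 0, 0],
    [-1, -0.64, 0.44, 0, 0, 0, 0],
    [-1, -0.64, 0.44, 0, 0, 0, 0],
    [-1, -0.64, 0.44, 0, 0, 0, 0],
    [-1, -0.64, 0.44, 0, 0, 0, 0],
    [-1, -0.62, 0.42, 0.4, 0, 0, 0],
    [-1, 0, 0, 0.3, 0, 0, 0],
    [-1, 0, 0, 0, 0, 0, 0],
    [-1, 0, 0, 0, 0, 0, 0],
    [-1, 0, 0, 0, 0, 0, 0]
  ]
}}

```text
t: 11.3
ee_pos: [607.9, -222.8, 45.4]
orientation: [2.218, 2.224, 0.0]
ft_force: [-0.4, -1.0, -1.0]
width: 45.2
grasp_force: 30.0
```

```bash
python3 go.py 607.6,-223.7,35.5;python3 - <<'E'
from h import *
a=grab('scene')['pixels'][170:290,160:290];b=grab('top')['pixels'][150:250,360:460]
cv2.imwrite('pics/c2.png',cv2.resize(a,(780,600)if 0 else None,fx=4.5,fy=4.5,interpolation=cv2.INTER_CUBIC)[:,:,::-1])
E
```

```text
t 11.3 p [ 607.92 -222.82   45.38] F [-0.4 -1.  -1. ] w 45.18 g 30.0 q [-0.37  0.68  1.66  0.    0.8  -0.37]
heading 0.16 tilt z [ 7.e-04 -2.e-04 -1.e+00]
units [-0.018 -0.007  0.198]
```

View pics/c2.png

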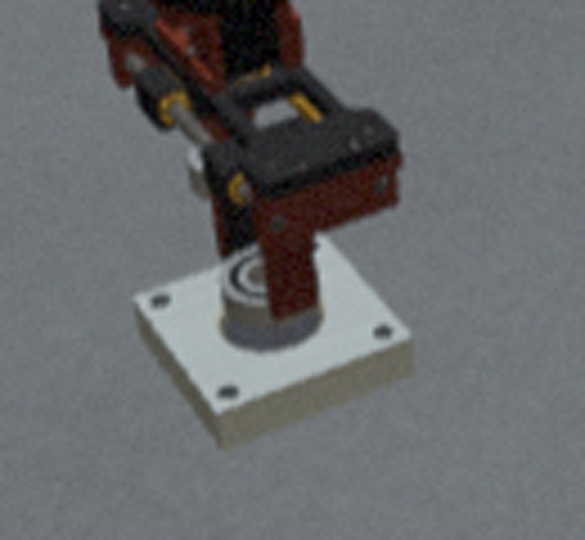

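The bearing hangs just over the bore (crop 272,310) and is centred on it by eye. I'll lower it with a small correction.

Call:
{"method": "step_arm", "body": {
  "plan": [
    [-1, -0.02, 0, 0.1, 0, 0, 0],
    [-1, 0, 0, 0.08, 0, 0, 0],
    [-1, 0, 0, 0.06, 0, 0, 0],
    [-1, 0, 0, 0.06, 0, 0, 0],
    [-1, 0, 0, 0, 0, 0, 0]
  ]
}}

```text
t: 12.02
ee_pos: [607.6, -224.4, 29.3]
orientation: [-2.219, -2.223, 0.0]
ft_force: [0.1, 0.1, -0.1]
width: 45.6
grasp_force: 30.0
```

```bash
python3 go.py 607.6,-223.7,26
```

```text
t 12.03 p [ 607.59 -224.4    29.28] F [ 0.1  0.1 -0.1] w 45.55 g 30.0 q [-0.37  0.71  1.66 -0.    0.77 -0.37]
heading 0.11 tilt z [-6.e-04  2.e-04 -1.e+00]
units [0.014 0.    0.066]
```

Call:
{"method": "step_arm", "body": {
  "plan": [
    [-1, 0, 0, 0.06, 0, 0, 0],
    [-1, 0, 0, 0, 0, 0, 0],
    [0, 0, 0, 0, 0, 0, 0],
    [0.3, 0, 0, 0, 0, 0, 0],
    [0.3, 0, 0, 0, 0, 0, 0],
    [0.3, 0, 0, -0.6, 0, 0, 0],
    [-1, 0, 0, 0, 0, 0, 0],
    [-1, 0, 0, 0, 0, 0, 0],
    [-1, 0, 0, 0, 0, 0, 0],
    [-1, 0, 0, 0, 0, 0, 0],
    [-1, 0, 0, 0, 0, 0, 0],
    [-1, 0, 0, 0, 0, 0, 0]
  ]
}}

```text
t: 13.52
ee_pos: [607.7, -224.5, 56.5]
orientation: [-2.219, -2.224, 0.0]
ft_force: [0.5, -0.7, -0.6]
width: 1.9
grasp_force: 0.0
```

```bash
python3 go.py 607.6,-223.7,32;python3 - <<'E'
from h import *
a=grab('scene')['pixels'][190:270,180:270]
cv2.imwrite('pics/c3.png',cv2.resize(a,None,fx=6,fy=6,interpolation=cv2.INTER_CUBIC)[:,:,::-1])
E
```

```text
t 13.53 p [ 607.73 -224.46   56.47] F [ 0.5 -0.7 -0.6] w 1.94 g 0.0 q [-0.37  0.67  1.66 -0.    0.82 -0.37]
heading 0.12 tilt z [-3.e-04  1.e-04 -1.e+00]
units [ 0.015 -0.002  0.489]
```

View pics/c3.png

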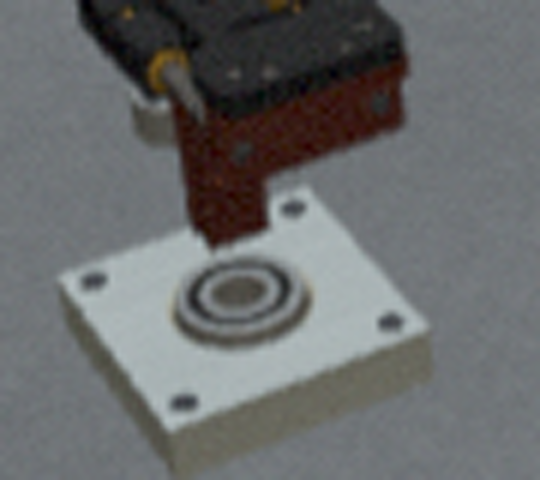

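The bearing sits level in the bore, a few mm proud (crop 242,300). Now press it.

Call:
{"method": "step_arm", "body": {
  "plan": [
    [-1, 0, 0, 0.3, 0, 0, 0],
    [-1, 0, 0, 0.16, 0, 0, 0],
    [-1, 0, 0, 0.04, 0, 0, 0],
    [-1, 0, 0, 0.04, 0, 0, 0],
    [-1, 0, 0, 0.03, 0, 0, 0],
    [-1, 0, 0, 0, 0, 0, 0]
  ]
}}

```text
t: 14.32
ee_pos: [607.7, -224.4, 28.7]
orientation: [-2.219, -2.224, 0.0]
ft_force: [-2.3, 0.8, 3.8]
width: 0.5
grasp_force: 1.9
```

Call:
{"method": "step_arm", "body": {
  "plan": [
    [-1, 0, 0, 0.03, 0, 0, 0],
    [-1, 0, 0, 0.02, 0, 0, 0],
    [-1, 0, 0, 0, 0, 0, 0]
  ]
}}

```text
t: 14.7
ee_pos: [607.7, -224.4, 26.3]
orientation: [-2.219, -2.224, 0.0]
ft_force: [-2.6, 1.3, 5.5]
width: 0.6
grasp_force: 2.7
```

Call:
{"method": "step_arm", "body": {
  "plan": [
    [-1, 0, 0, 0.03, 0, 0, 0],
    [-1, 0, 0, 0, 0, 0, 0]
  ]
}}

```text
t: 14.95
ee_pos: [607.7, -224.4, 24.7]
orientation: [-2.219, -2.223, 0.0]
ft_force: [-2.5, 0.5, 5.0]
width: 0.2
grasp_force: 2.7
```

Call:
{"method": "step_arm", "body": {
  "plan": [
    [-1, 0, 0, 0.02, 0, 0, 0],
    [-1, 0, 0, 0, 0, 0, 0]
  ]
}}

```text
t: 15.2
ee_pos: [607.7, -224.4, 24.0]
orientation: [-2.219, -2.224, 0.0]
ft_force: [-3.4, 2.2, 7.6]
width: 0.2
grasp_force: 3.8
```

Call:
{"method": "step_arm", "body": {
  "plan": [
    [-1, 0, 0, 0.02, 0, 0, 0],
    [-1, 0, 0, 0, 0, 0, 0]
  ]
}}

```text
t: 15.45
ee_pos: [607.8, -224.4, 23.8]
orientation: [-2.219, -2.224, 0.0]
ft_force: [-5.6, 2.6, 13.9]
width: 0.7
grasp_force: 7.1
```

Call:
{"method": "step_arm", "body": {
  "plan": [
    [-1, 0, 0, 0.02, 0, 0, 0],
    [-1, 0, 0, 0, 0, 0, 0]
  ]
}}

```text
t: 15.7
ee_pos: [607.9, -224.5, 23.6]
orientation: [2.219, 2.224, -0.0]
ft_force: [-7.7, 2.8, 21.0]
width: 0.7
grasp_force: 10.5
```

Call:
{"method": "step_arm", "body": {
  "plan": [
    [-1, 0, 0, 0.02, 0, 0, 0],
    [-1, 0, 0, 0, 0, 0, 0]
  ]
}}

```text
t: 15.95
ee_pos: [607.9, -224.5, 23.5]
orientation: [2.219, 2.224, 0.0]
ft_force: [-11.4, 4.6, 27.7]
width: 0.6
grasp_force: 14.0
```

Call:
{"method": "step_arm", "body": {
  "plan": [
    [-1, 0, 0, -0.5, 0, 0, 0],
    [0.2, 0, 0, -0.8, 0, 0, 0],
    [0.2, 0.8, 0.09, -0.3, 0, 0, 0],
    [0.2, 0.8, 0.1, 0, 0, 0, 0],
    [0.2, 0.8, 0.1, 0, 0, 0, 0],
    [0.2, 0.8, 0.1, 0, 0, 0, 0],
    [0.2, 0.8, 0.1, 0, 0, 0, 0],
    [0.2, 0.26, 0, 0, 0, 0, 0],
    [0.2, 0, 0, 0, 0, 0, 0],
    [0.2, 0, 0, 0, 0, 0, 0]
  ]
}}

```text
t: 17.2
ee_pos: [631.8, -12.6, 100.2]
orientation: [2.22, 2.223, -0.0]
ft_force: [0.5, 0.2, -0.8]
width: 52.4
grasp_force: 0.0
```

```bash
python3 go.py 632.2,-11.7,13.5;python3 - <<'E'
from h import *
a=grab('scene')['pixels'][190:270,180:270];grab('top')
cv2.imwrite('pics/c4.png',cv2.resize(a,None,fx=6,fy=6,interpolation=cv2.INTER_CUBIC)[:,:,::-1])
for n,(u,v) in dict(scene=(220,240),top=(411,196)).items():
    Q=world(load(n)).reshape(-1,3);d=np.hypot(Q[:,0]-607,Q[:,1]+225);h=Q[(d>30)&(d<45)&(Q[:,2]>10)][:,2];b=Q[(d<20)&(d>12)][:,2]
    print(n,np.median(h),np.median(b),len(b))
E
python3 m.py|grep -E 'large'
```

```text
t 17.2 p [631.83 -12.59 100.16] F [ 0.5  0.2 -0.8] w 52.42 g 0.0 q [-0.04  0.59  1.69 -0.    0.87 -0.04]
heading 0.07 tilt z [ 0.e+00 -3.e-04 -1.e+00]
units [0.018 0.007 1.733]
scene 25.366069774129414 24.791247930873965 105
top 22.56369390154009 21.86902929043606 115
```

View pics/c4.png

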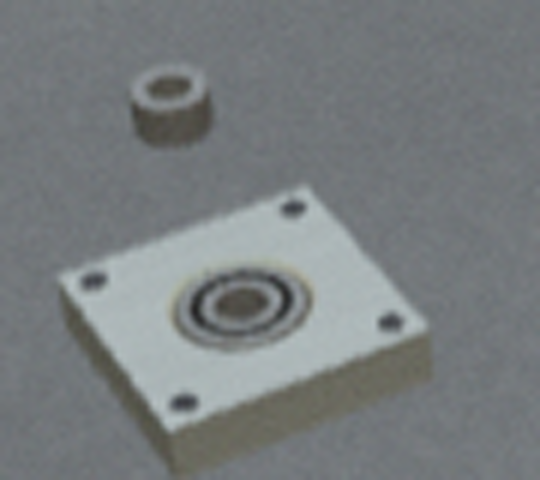

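The bearing is flush (crop 242,305), and the depth of its ring agrees with the housing top. Next is the large gear.

Call:
{"method": "step_arm", "body": {
  "plan": [
    [0.2, 0.02, 0.01, 0.6, 0, 0, 0],
    [0.2, 0, 0, 0.6, 0, 0, 0],
    [0.2, 0, 0, 0.4, 0, 0, 0],
    [0.2, 0, 0, 0.12, 0, 0, 0],
    [0.2, 0, 0, 0, 0, 0, 0],
    [-1, 0, 0, 0, 0, 0, 0],
    [-1, 0, 0, 0, 0, 0, 0],
    [-1, 0, 0, 0, 0, 0, 0],
    [-1, 0, 0, 0, 0, 0, 0]
  ]
}}

```text
t: 18.42
ee_pos: [633.0, -10.4, 15.1]
orientation: [2.218, 2.223, 0.001]
ft_force: [-0.8, -0.3, 5.7]
width: 35.6
grasp_force: 30.0
```

```bash
python3 go.py 606.8,207.8,150
```

```text
t 18.43 p [632.99 -10.42  15.11] F [-0.8 -0.3  5.7] w 35.64 g 30.0 q [-0.04  0.71  1.7  -0.    0.73 -0.04]
heading 0.12 tilt z [ 1.3e-03 -1.0e-04 -1.0e+00]
units [ 4.365 -0.511 -2.699]
```

Call:
{"method": "step_arm", "body": {
  "plan": [
    [-1, 0, 0, -0.3, 0, 0, 0],
    [-1, 0, 0, -0.8, 0, 0, 0],
    [-1, 0, 0, -0.8, 0, 0, 0],
    [-1, 0, 0, -0.6, 0, 0, 0],
    [-1, 0.6, -0.08, -0.2, 0, 0, 0],
    [-1, 0.7, -0.08, 0, 0, 0, 0],
    [-1, 0.7, -0.08, 0, 0, 0, 0],
    [-1, 0.7, -0.08, 0, 0, 0, 0],
    [-1, 0.7, -0.08, 0, 0, 0, 0],
    [-1, 0.6, -0.06, 0, 0, 0, 0],
    [-1, 0.36, -0.05, 0, 0, 0, 0],
    [-1, 0, 0, 0, 0, 0, 0],
    [-1, 0, 0, 0, 0, 0, 0],
    [-1, 0, 0, 0, 0, 0, 0]
  ]
}}

```text
t: 20.18
ee_pos: [606.6, 206.4, 149.2]
orientation: [2.22, 2.222, -0.0]
ft_force: [-0.1, -0.6, -1.1]
width: 35.4
grasp_force: 30.0
```

```bash
python3 go.py 606.8,207.8,150;python3 - <<'E'
from h import *
a=grab('scene')['pixels'][90:210,310:430];b=grab('top')['pixels'][150:250,193:293]
cv2.imwrite('pics/c5.png',cv2.resize(a,None,fx=5,fy=5,interpolation=cv2.INTER_CUBIC)[:,:,::-1])
Q=world(load('scene')).reshape(-1,3);C=load('scene')['pixels'].reshape(-1,3).astype(int)
d=np.hypot(Q[:,0]-607,Q[:,1]-207)
m=(d<60)&(Q[:,2]>140)&(Q[:,2]<153)&(C.min(1)>130)
q=Q[m];print(len(q),cv2.minEnclosingCircle(q[:,:2].astype(np.float32)),q[:,2].max())
m=(d<20)&(Q[:,2]>50)&(Q[:,2]<110);q=Q[m];print(len(q),q.mean(0))
E
```

```text
t 20.18 p [606.61 206.44 149.21] F [-0.1 -0.6 -1.1] w 35.44 g 30.0 q [ 0.31  0.53  1.64 -0.    0.97  0.31]
heading 0.05 tilt z [-1.e-04 -2.e-04 -1.e+00]
units [ 0.027  0.004 -0.016]
183 ((605.9410400390625, 201.2091064453125), 39.44633483886719) 151.97155102591796
95 [609.62772663 204.09761037  79.38276804]
```

View pics/c5.png

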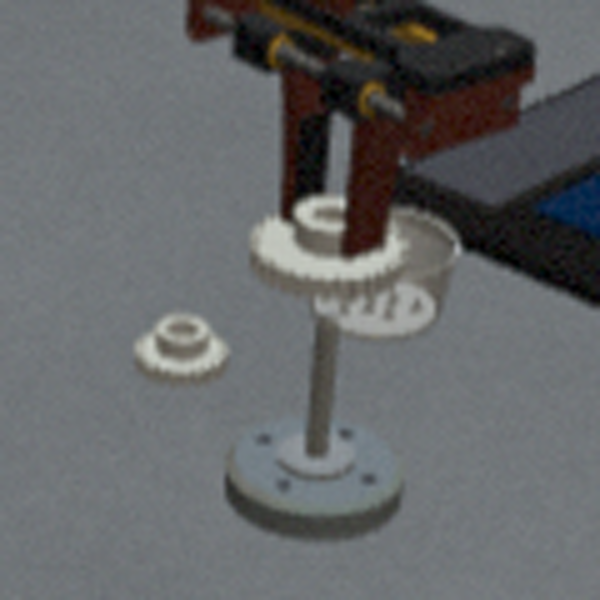

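The gear hangs over the spindle tip (crop 331,250 against about 333 for the extended axis), roughly 1 mm low in y. I'll correct that and lower in stages.

Call:
{"method": "step_arm", "body": {
  "plan": [
    [-1, 0.03, 0, 0.3, 0, 0, 0],
    [-1, 0, 0, 0.2, 0, 0, 0],
    [-1, 0, 0, 0.15, 0, 0, 0],
    [-1, 0, 0, 0.1, 0, 0, 0],
    [-1, 0, 0, 0.1, 0, 0, 0],
    [-1, 0, 0, 0, 0, 0, 0]
  ]
}}

```text
t: 21.02
ee_pos: [606.3, 209.0, 106.3]
orientation: [-2.219, -2.224, 0.001]
ft_force: [0.1, 0.5, -0.7]
width: 35.6
grasp_force: 30.0
```

```bash
python3 go.py 606.8,207.8,39;python3 - <<'E'
from h import *
a=grab('scene')['pixels'][120:210,320:420]
cv2.imwrite('pics/c6.png',cv2.resize(a,None,fx=6,fy=6,interpolation=cv2.INTER_CUBIC)[:,:,::-1])
E
```

```text
t 21.02 p [606.29 208.98 106.33] F [ 0.1  0.5 -0.7] w 35.57 g 30.0 q [ 0.31  0.59  1.66 -0.    0.89  0.31]
heading 0.11 tilt z [-5.e-04 -2.e-04 -1.e+00]
units [-0.023  0.011  1.347]
```

View pics/c6.png

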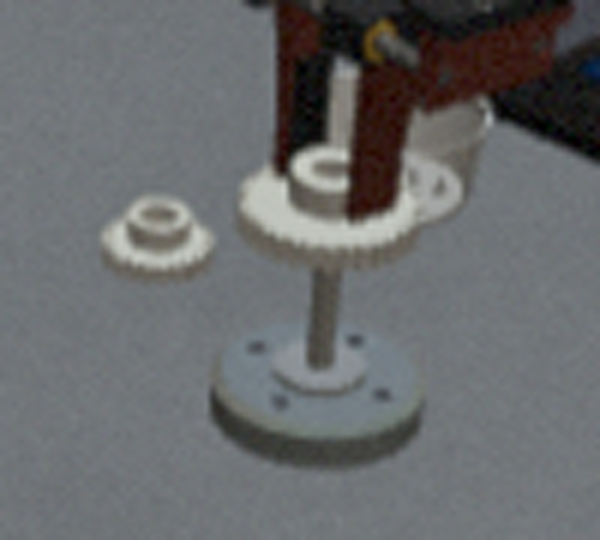

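The spindle tip is inside the gear's hole with no contact force. Keep lowering.

Call:
{"method": "step_arm", "body": {
  "plan": [
    [-1, -0.01, 0, 0.4, 0, 0, 0],
    [-1, 0, 0, 0.4, 0, 0, 0],
    [-1, 0, 0, 0.3, 0, 0, 0],
    [-1, 0, 0, 0.15, 0, 0, 0],
    [-1, 0, 0, 0.06, 0, 0, 0],
    [-1, 0, 0, 0, 0, 0, 0]
  ]
}}

```text
t: 21.82
ee_pos: [606.7, 208.6, 41.3]
orientation: [2.219, 2.224, 0.0]
ft_force: [-0.1, 0.1, -0.9]
width: 35.7
grasp_force: 30.0
```

```bash
python3 go.py 606.8,207.8,39
```

```text
t 21.82 p [606.65 208.6   41.26] F [-0.1  0.1 -0.9] w 35.71 g 30.0 q [0.31 0.68 1.68 0.   0.78 0.31]
heading 0.11 tilt z [ 3.e-04  1.e-04 -1.e+00]
units [-0.016  0.003  0.045]
```

Call:
{"method": "step_arm", "body": {
  "plan": [
    [-1, 0, 0, 0.04, 0, 0, 0],
    [-1, 0, 0, 0, 0, 0, 0],
    [0.1, 0, 0, 0, 0, 0, 0],
    [0.1, 0, 0, 0, 0, 0, 0],
    [0.1, 0, 0, -0.3, 0, 0, 0],
    [0.1, 0, 0, -0.7, 0, 0, 0],
    [0.1, 0, 0, -0.8, 0, 0, 0],
    [0.1, 0, 0, 0, 0, 0, 0],
    [0.1, -0.78, -0.29, 0, 0, 0, 0],
    [0.1, -0.79, -0.29, 0, 0, 0, 0],
    [0.1, -0.79, -0.29, 0, 0, 0, 0],
    [0.1, -0.79, -0.29, 0, 0, 0, 0],
    [0.1, -0.79, -0.29, 0, 0, 0, 0],
    [0.1, -0.79, -0.29, 0, 0, 0, 0],
    [0.1, -0.79, -0.29, 0, 0, 0, 0],
    [0.1, -0.79, -0.29, 0, 0, 0, 0],
    [0.1, -0.79, -0.29, 0, 0, 0, 0],
    [0.1, -0.78, -0.27, 0, 0, 0, 0],
    [0.1, 0, 0, 0, 0, 0, 0],
    [0.1, 0, 0, 0, 0, 0, 0]
  ]
}}

```text
t: 24.32
ee_pos: [463.0, -185.4, 128.9]
orientation: [-2.219, -2.222, 0.0]
ft_force: [0.7, 0.0, 0.0]
width: 48.1
grasp_force: 0.0
```

```bash
python3 go.py 462.7,-185.6,6
python3 - <<'E'
from h import *
for n in('scene','top'):grab(n)
for n,b in dict(top=(1.6,1.8),scene=(-1.5,2.5)).items():
    Q=world(load(n)).reshape(-1,3)
    for lo,hi,r in((26,42,50),(46,58,25),(60,112,15)):
        c=np.array([606.,206.])
        for _ in range(3):
            q=Q[(np.hypot(*(Q[:,:2]-c).T)<r)&(Q[:,2]>lo)&(Q[:,2]<hi)];c,s=cv2.minEnclosingCircle(q[:,:2].astype(np.float32));c=np.array(c)
        print(n,lo,len(q),(c+b).round(1),round(s,1),np.median(q[:,2]))
E
```

```text
t 24.32 p [ 462.99 -185.4   128.93] F [0.7 0.  0. ] w 48.09 g 0.0 q [-0.4   0.38  1.97  0.    0.79 -0.41]
heading 0.08 tilt z [-5.e-04  4.e-04 -1.e+00]
units [-0.005 -0.004  2.459]
top 26 496 [606.4 206.7] 38.4 33.69099425110926
top 46 107 [605.7 206.7] 18.0 49.57559162889902
top 60 39 [605.  207.6] 5.5 94.00721900318752
scene 26 344 [607.5 208.1] 41.8 36.121414051794375
scene 46 96 [606.1 205.5] 18.7 51.683899127281336
scene 60 77 [606.4 207.2] 7.4 86.91298091256738
```

The depth shows the large gear seated, with its disc at 36 and hub at 52. Next is the sleeve.

Call:
{"method": "step_arm", "body": {
  "plan": [
    [0.1, 0, 0, 0.8, 0, 0, 0],
    [0.1, 0, 0, 0.8, 0, 0, 0],
    [0.1, 0, 0, 0.6, 0, 0, 0],
    [0.1, 0, 0, 0.26, 0, 0, 0],
    [0.1, 0, 0, 0, 0, 0, 0],
    [-1, 0, 0, 0, 0, 0, 0],
    [-1, 0, 0, 0, 0, 0, 0],
    [-1, 0, 0, 0, 0, 0, 0],
    [-1, 0, 0, 0, 0, 0, 0]
  ]
}}

```text
t: 25.55
ee_pos: [463.9, -186.0, 7.2]
orientation: [2.218, 2.222, 0.001]
ft_force: [-0.7, 0.9, 7.3]
width: 30.1
grasp_force: 30.0
```

```bash
python3 go.py 606.8,207.8,140
```

```text
t 25.55 p [ 463.94 -186.04    7.22] F [-0.7  0.9  7.3] w 30.06 g 30.0 q [-0.41  0.61  2.01  0.    0.53 -0.41]
heading 0.11 tilt z [ 1.7e-03 -6.0e-04 -1.0e+00]
units [ 7.87   2.877 -2.656]
```

Call:
{"method": "step_arm", "body": {
  "plan": [
    [-1, 0, 0, -0.3, 0, 0, 0],
    [-1, 0, 0, -0.8, 0, 0, 0],
    [-1, 0, 0, -0.8, 0, 0, 0],
    [-1, 0, 0, -0.75, 0, 0, 0],
    [-1, 0.5, 0.2, 0, 0, 0, 0],
    [-1, 0.75, 0.28, 0, 0, 0, 0],
    [-1, 0.75, 0.28, 0, 0, 0, 0],
    [-1, 0.75, 0.28, 0, 0, 0, 0],
    [-1, 0.75, 0.28, 0, 0, 0, 0],
    [-1, 0.75, 0.28, 0, 0, 0, 0],
    [-1, 0.75, 0.28, 0, 0, 0, 0],
    [-1, 0.75, 0.28, 0, 0, 0, 0],
    [-1, 0.75, 0.28, 0, 0, 0, 0],
    [-1, 0.75, 0.26, 0, 0, 0, 0],
    [-1, 0.62, 0.18, 0, 0, 0, 0],
    [-1, 0, 0, 0, 0, 0, 0],
    [-1, 0, 0, 0, 0, 0, 0],
    [-1, 0, 0, 0, 0, 0, 0]
  ]
}}

```text
t: 27.8
ee_pos: [606.1, 206.9, 138.9]
orientation: [-2.22, -2.222, 0.001]
ft_force: [-1.0, 0.5, -1.7]
width: 30.7
grasp_force: 30.0
```

```bash
python3 go.py 606.8,207.8,140;python3 - <<'E'
from h import *
a=grab('scene')['pixels'][100:210,320:420]
cv2.imwrite('pics/c7.png',cv2.resize(a,None,fx=5.4,fy=5.4,interpolation=cv2.INTER_CUBIC)[:,:,::-1])
E
```

```text
t 27.8 p [606.07 206.89 138.9 ] F [-1.   0.5 -1.7] w 30.74 g 30.0 q [ 0.31  0.54  1.65 -0.    0.95  0.31]
heading 0.05 tilt z [-4.e-04 -3.e-04 -1.e+00]
units [ 0.018  0.015 -0.022]
```

View pics/c7.png

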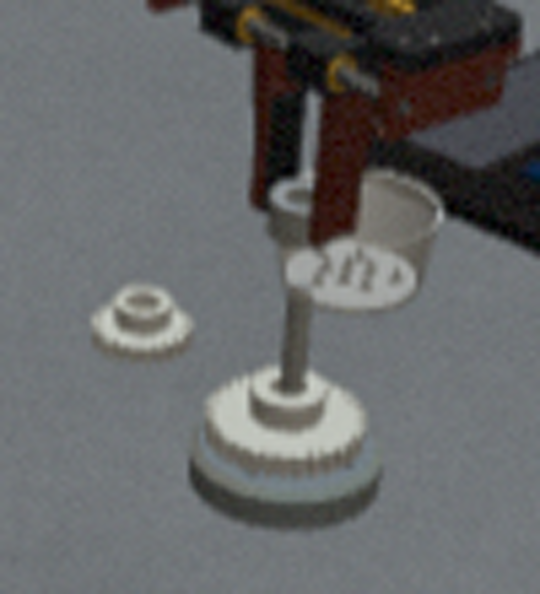

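The large gear is seated, and the sleeve hangs over the tip (crop 300,215). Lower it.

Call:
{"method": "step_arm", "body": {
  "plan": [
    [-1, 0.01, 0.01, 0.3, 0, 0, 0],
    [-1, 0, 0, 0.15, 0, 0, 0],
    [-1, 0, 0, 0.1, 0, 0, 0],
    [-1, 0, 0, 0.1, 0, 0, 0],
    [-1, 0, 0, 0.1, 0, 0, 0],
    [-1, 0, 0, 0.1, 0, 0, 0],
    [-1, 0, 0, 0, 0, 0, 0]
  ]
}}

```text
t: 28.72
ee_pos: [606.7, 208.5, 95.7]
orientation: [-2.219, -2.223, 0.001]
ft_force: [0.4, -0.1, -0.2]
width: 30.7
grasp_force: 30.0
```

```bash
python3 go.py 606.8,207.8,59.5
```

```text
t 28.73 p [606.69 208.47  95.74] F [ 0.4 -0.1 -0.2] w 30.68 g 30.0 q [0.31 0.6  1.66 0.   0.87 0.31]
heading 0.12 tilt z [-7.e-04 -2.e-04 -1.e+00]
units [-0.013  0.003  0.725]
```

Call:
{"method": "step_arm", "body": {
  "plan": [
    [-1, -0.01, 0, 0.3, 0, 0, 0],
    [-1, 0, 0, 0.25, 0, 0, 0],
    [-1, 0, 0, 0.1, 0, 0, 0],
    [-1, 0, 0, 0.05, 0, 0, 0],
    [-1, 0, 0, 0, 0, 0, 0]
  ]
}}

```text
t: 29.35
ee_pos: [607.0, 208.1, 61.1]
orientation: [-2.219, -2.224, 0.0]
ft_force: [0.2, 0.7, -0.8]
width: 30.6
grasp_force: 30.0
```

```bash
python3 go.py 606.8,207.8,59.2
```

```text
t 29.35 p [607.01 208.07  61.09] F [ 0.2  0.7 -0.8] w 30.65 g 30.0 q [0.31 0.65 1.67 0.   0.81 0.31]
heading 0.12 tilt z [-1.e-04 -0.e+00 -1.e+00]
units [-0.005 -0.004  0.038]
```

Call:
{"method": "step_arm", "body": {
  "plan": [
    [-1, 0, 0, 0.03, 0, 0, 0],
    [-1, 0, 0, 0, 0, 0, 0],
    [0.1, 0, 0, 0, 0, 0, 0],
    [0.1, 0, 0, 0, 0, 0, 0],
    [0.1, 0, 0, 0, 0, 0, 0],
    [0.1, 0, 0, -0.3, 0, 0, 0],
    [0.1, 0, 0, -0.7, 0, 0, 0],
    [0.1, 0, 0, -0.4, 0, 0, 0],
    [0.1, 0, 0, 0, 0, 0, 0],
    [0.1, 0.09, -0.57, 0, 0, 0, 0],
    [0.1, 0.09, -0.57, 0, 0, 0, 0],
    [0.1, 0.09, -0.57, 0, 0, 0, 0],
    [0.1, 0.09, -0.57, 0, 0, 0, 0],
    [0.1, 0.09, -0.56, 0, 0, 0, 0],
    [0.1, 0, 0, 0, 0, 0, 0],
    [0.1, 0, 0, 0, 0, 0, 0]
  ]
}}

```text
t: 31.35
ee_pos: [465.6, 230.3, 129.5]
orientation: [2.219, 2.224, 0.001]
ft_force: [0.7, 0.8, 0.0]
width: 47.9
grasp_force: 0.0
```

```bash
python3 go.py 464.9,231.2,12;  python3 - <<'E'
from h import *
for n in('scene','top'):grab(n)
for n,b in dict(top=(1.6,1.8),scene=(-1.5,2.5)).items():
    Q=world(load(n)).reshape(-1,3)
    for lo,hi,r in((26,42,50),(46,55,25),(64,79,25)):
        c=np.array([606.,206.])
        for _ in range(3):
            q=Q[(np.hypot(*(Q[:,:2]-c).T)<r)&(Q[:,2]>lo)&(Q[:,2]<hi)];c,s=cv2.minEnclosingCircle(q[:,:2].astype(np.float32));c=np.array(c)
        print(n,lo,len(q),(c+b).round(1),round(s,1),np.median(q[:,2]))
E
```

```text
t 31.35 p [465.62 230.35 129.45] F [0.7 0.8 0. ] w 47.86 g 0.0 q [ 0.44  0.41  1.93 -0.    0.81  0.43]
heading 0.13 tilt z [ 4.e-04  1.e-04 -1.e+00]
units [ 0.017 -0.015  2.349]
top 26 476 [606.4 206.6] 38.1 33.93907542732842
top 46 41 [605.8 206.3] 17.7 50.36638846654898
top 64 89 [606.9 208.1] 16.0 69.43930783870042
scene 26 340 [606.4 206.1] 40.7 36.15972628745129
scene 46 49 [608.2 202.8] 17.0 51.12953189852851
scene 64 92 [607.8 206.2] 17.2 71.53605500801194
```

The sleeve is seated, with its top at about 72. Next is the small gear.

Call:
{"method": "step_arm", "body": {
  "plan": [
    [0.1, 0.01, -0.01, 0.8, 0, 0, 0],
    [0.1, 0, 0, 0.8, 0, 0, 0],
    [0.1, 0, 0, 0.5, 0, 0, 0],
    [0.1, 0, 0, 0.23, 0, 0, 0],
    [0.1, 0, 0, 0, 0, 0, 0],
    [-1, 0, 0, 0, 0, 0, 0],
    [-1, 0, 0, 0, 0, 0, 0],
    [-1, 0, 0, 0, 0, 0, 0],
    [-1, 0, 0, 0, 0, 0, 0]
  ]
}}

```text
t: 32.58
ee_pos: [465.2, 231.1, 14.1]
orientation: [2.219, 2.223, 0.003]
ft_force: [-0.4, -0.9, 5.9]
width: 29.4
grasp_force: 30.0
```

```bash
python3 go.py 606.8,207.8,145
```

```text
t 32.58 p [465.16 231.07  14.08] F [-0.4 -0.9  5.9] w 29.44 g 30.0 q [ 0.44  0.61  1.96 -0.    0.57  0.44]
heading 0.12 tilt z [ 1.7e-03  7.0e-04 -1.0e+00]
units [-0.469  2.836 -2.614]
```

Call:
{"method": "step_arm", "body": {
  "plan": [
    [-1, 0, 0, -0.3, 0, 0, 0],
    [-1, 0, 0, -0.8, 0, 0, 0],
    [-1, 0, 0, -0.8, 0, 0, 0],
    [-1, 0, 0, -0.75, 0, 0, 0],
    [-1, -0.05, 0.3, 0, 0, 0, 0],
    [-1, -0.08, 0.5, 0, 0, 0, 0],
    [-1, -0.08, 0.5, 0, 0, 0, 0],
    [-1, -0.08, 0.5, 0, 0, 0, 0],
    [-1, -0.08, 0.5, 0, 0, 0, 0],
    [-1, -0.06, 0.36, 0, 0, 0, 0],
    [-1, -0.03, 0.17, 0, 0, 0, 0],
    [-1, 0, 0, 0, 0, 0, 0],
    [-1, 0, 0, 0, 0, 0, 0],
    [-1, 0, 0, 0, 0, 0, 0]
  ]
}}

```text
t: 34.33
ee_pos: [605.3, 208.2, 145.8]
orientation: [-2.219, -2.224, 0.0]
ft_force: [0.3, 0.0, -0.2]
width: 29.6
grasp_force: 30.0
```

```bash
python3 go.py 606.8,207.8,145;python3 - <<'E'
from h import *
a=grab('scene')['pixels'][100:210,320:420]
cv2.imwrite('pics/c8.png',cv2.resize(a,None,fx=5.4,fy=5.4,interpolation=cv2.INTER_CUBIC)[:,:,::-1])
E
```

```text
t 34.33 p [605.35 208.21 145.77] F [ 0.3  0.  -0.2] w 29.58 g 30.0 q [0.31 0.54 1.65 0.   0.96 0.31]
heading 0.14 tilt z [-3.e-04 -0.e+00 -1.e+00]
units [-0.008  0.029  0.015]
```

View pics/c8.png

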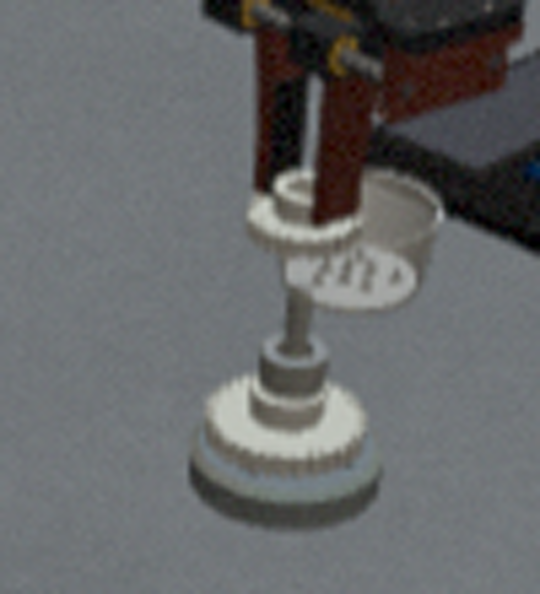

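The small gear hangs over the tip (crop 302,220), and the sleeve is seated on the large gear's hub (293,370). Lower it.

Call:
{"method": "step_arm", "body": {
  "plan": [
    [-1, -0.01, 0.02, 0.25, 0, 0, 0],
    [-1, 0, 0, 0.15, 0, 0, 0],
    [-1, 0, 0, 0.1, 0, 0, 0],
    [-1, 0, 0, 0.1, 0, 0, 0],
    [-1, 0, 0, 0.1, 0, 0, 0],
    [-1, 0, 0, 0.1, 0, 0, 0],
    [-1, 0, 0, 0, 0, 0, 0]
  ]
}}

```text
t: 35.25
ee_pos: [606.7, 207.5, 105.2]
orientation: [-2.219, -2.223, 0.001]
ft_force: [-0.6, -0.9, 0.3]
width: 29.6
grasp_force: 30.0
```

```bash
python3 go.py 606.8,207.8,86
```

```text
t 35.25 p [606.69 207.46 105.23] F [-0.6 -0.9  0.3] w 29.6 g 30.0 q [ 0.31  0.59  1.66 -0.    0.89  0.31]
heading 0.12 tilt z [-7.e-04 -2.e-04 -1.e+00]
units [0.007 0.003 0.385]
```

Call:
{"method": "step_arm", "body": {
  "plan": [
    [-1, 0, 0, 0.15, 0, 0, 0],
    [-1, 0, 0, 0.12, 0, 0, 0],
    [-1, 0, 0, 0.06, 0, 0, 0],
    [-1, 0, 0, 0.03, 0, 0, 0],
    [-1, 0, 0, 0, 0, 0, 0]
  ]
}}

```text
t: 35.88
ee_pos: [607.0, 207.5, 87.6]
orientation: [-2.219, -2.224, 0.0]
ft_force: [-0.1, 0.6, -0.5]
width: 29.2
grasp_force: 30.0
```

Call:
{"method": "step_arm", "body": {
  "plan": [
    [0.1, 0, 0, 0, 0, 0, 0],
    [0.1, 0, 0, 0, 0, 0, 0],
    [0.1, 0, 0, 0, 0, 0, 0],
    [0.1, 0, 0, -0.2, 0, 0, 0],
    [0.1, 0, 0, -0.5, 0, 0, 0],
    [0.1, 0, 0, -0.6, 0, 0, 0],
    [0.1, 0, -0.6, 0, 0, 0, 0],
    [0.1, 0, -0.8, 0, 0, 0, 0],
    [0.1, 0, -0.8, 0, 0, 0, 0],
    [0.1, 0, 0, 0, 0, 0, 0],
    [0.1, 0, 0, 0, 0, 0, 0]
  ]
}}

```text
t: 37.25
ee_pos: [498.2, 207.7, 153.6]
orientation: [2.218, 2.223, 0.003]
ft_force: [0.7, 0.2, -0.2]
width: 48.6
grasp_force: 0.0
```

```bash
python3 go.py;  python3 - <<'E'
from h import *
for n in('scene','top'):grab(n)
cv2.imwrite('pics/c9.png',cv2.resize(load('scene')['pixels'][100:280,130:420],None,fx=2.7,fy=2.7,interpolation=cv2.INTER_CUBIC)[:,:,::-1])
for n,b in dict(top=(1.6,1.8),scene=(-1.5,2.5)).items():
    Q=world(load(n)).reshape(-1,3)
    for lo,hi,r in((26,42,50),(75,88,35),(89,101,25)):
        c=np.array([606.,206.])
        for _ in range(3):
            q=Q[(np.hypot(*(Q[:,:2]-c).T)<r)&(Q[:,2]>lo)&(Q[:,2]<hi)];c,s=cv2.minEnclosingCircle(q[:,:2].astype(np.float32));c=np.array(c)
        print(n,lo,len(q),(c+b).round(1),round(s,1),np.median(q[:,2]))
E
```

```text
t 37.25 p [498.25 207.72 153.64] F [ 0.7  0.2 -0.2] w 48.6 g 0.0 q [ 0.37  0.39  1.87 -0.    0.88  0.37]
heading 0.13 tilt z [ 2.3e-03  8.0e-04 -1.0e+00]
units [0. 0. 0.]
top 26 295 [606.5 207.3] 38.4 33.649129676889174
top 75 167 [606.5 207.6] 25.9 80.23917576293184
top 89 70 [606.7 207.3] 14.8 93.78254634505618
scene 26 337 [607.1 207.3] 40.2 36.102933877386135
scene 75 158 [607.3 207.2] 27.9 81.83138908138324
scene 89 77 [607.3 204.8] 16.4 95.12157315374554
```

View pics/c9.png

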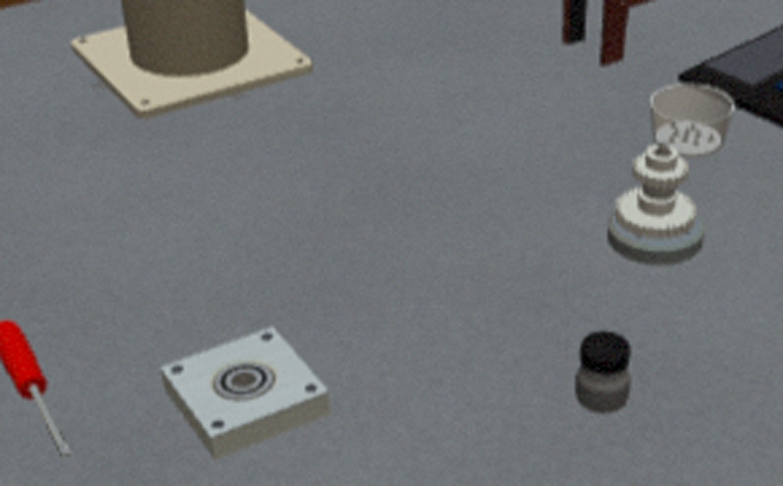

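The stack is complete (660,190), with heights of 36, 82 and 96 as specified. The bearing is flush (244,380) and the bystanders are untouched, so I'm handing in.

```bash
python3 -c "
from workcell import ctrl;print(ctrl.close_job())"
```

```text
the job is handed in; nothing more can be done
None
```

The job is handed in at about 37 s: the bearing is pressed flush in the housing, and the large gear, sleeve and small gear are seated on the spindle in that order, hubs up, with the tub, screwdriver and jar left alone.

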